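# Lever open the sunken cover of the parts case

### The job

The blue parts case has a sunken hinged cover with no handle. Take the orange flat pry bar from its black mat, slip its blade at a slant into the notch in the front rim and under the cover's edge, gently lever the cover up, and swing it on with the bar until it stands about upright by itself; then lay the bar back on the mat and let go. Keep the fingers off the case and its cover, and leave the open bottle and the steel beaker undisturbed.

Things in the scene. Friction and masses are not known exactly. Their poses are not given: they have to be found in the camera images.
- case: Blue steel case, 130 (x) x 140 (y) x 75 mm high, walls 6 mm, fixed to the table. Origin: centre of its underside; x from the front (notch, towards the robot) to the back (hinge), z up. Between |y| < 25 mm an open slot 12 mm wide parts the front wall from the cover; a ledge closes it elsewhere. It is empty for 40 mm behind the front wall; farther back stand two spare pump heads
- notch (a point): Middle of the inner top edge of the notch, 50 mm wide, in the front wall (x = -59, y = 0, z = 70 mm in the case's frame; the wall is 75 mm high beside it); axes as the case. A blade sloping down at about 40 degrees passes over this edge and under the cover's front edge
- hinge (a point): Centre of the cover's hinge axis, which runs along the case's y (x = 63, y = 0, z = 73 mm in the case's frame); axes as the case
- cover_edge (a point): Middle of the lower front edge of the cover, a pale metal plate with a grey panel, 6 mm thick, 122 mm wide; 110 mm from the hinge axis and 4 mm below it in the cover's own frame. With the cover shut: x = -47, z = 69 mm in the case's frame, 12 mm behind the notch. Moves with the cover
- cover (a joint): Cover angle in rad: 0 shut and flush, 1.57 upright, stops at 1.75. The stiff hinge stays where it is left; raising the front edge takes about 4 to 6 N
- bar: Flat pry bar, 170 mm long, about 0.12 kg. Origin: middle of its length, on its underside; x along it towards the blade tip, z up as it lies on its handle. Orange handle 90 long (x = -85 to 5 mm), 20 wide, 22 mm high; steel blade 80 long (x = 5 to 85 mm), 20 wide, 3 mm thick, its middle plane 11 mm above the handle's underside
- bar_tip (a point): Middle of the blade's end (x = 85, y = 0, z = 11 mm in the bar's frame); axes as the bar
- mat: Black rubber mat, 190 (x) x 100 (y) x 4 mm, fixed on the table; origin at the centre of its underside. The bar lies on it at the start
- bottle_open: Open orange-brown bottle without pump, 68 mm across, 156 mm high, standing loose; origin at the centre of its underside. To be left alone
- beaker: Grey steel beaker, 67 mm across, 78 mm high, standing loose; origin at the centre of its underside. To be left alone

How it is judged:
By the outcome, as a careful person would: the job done as asked, in the order asked, and still so for the second after the job is handed in, with the robot touching nothing.
It also fails if it takes over 58 s, if anything falls off the work surface, if the arm or the gripper's body presses on something with over 40 N, if the wrist force passes 120 N, or if a joint passes its speed limit or range.

### The arm

A 6-joint arm with a two-finger parallel gripper is mounted at the origin on a cart in front of the work surface, level with it; the furniture and walls round the work are solid. World frame = base frame: x ahead of the robot, y to its left, z up, the work surface at z = 0. Lengths are in m, angles in degrees, forces in N, time in s.
With the tool pointing down it reaches from about 0.3 to 0.75 m from the base axis. Payload 8.5 kg.
Tool frame: the origin (TCP) lies on the centre line of the jaws, within the pads' length; the fingertips stand 17 mm ahead of it and the grasp point (between the pads) lies 2 mm behind it (env.tip_extent is the distance from the TCP to the fingertips, in m); z points along the fingers, y is the direction in which the jaws open and shut (so a half turn about z gives the same grasp; the last joint's range is limited). The gripper opens to 85 mm and grips with 20 to 120 N. Pads are 22 mm wide; open, the fingers measure 114 mm over their backs; the gripper's body (76 mm by 85 mm) begins 54 mm behind the grasp point. The pads swing forward as they close: fully open they stand 13 mm farther back than shut.
Start: joints at [59.341, 21.807, 74.336, -0, 83.858, -12.336], TCP at [0.173, 0.522, 0.248] pointing down, gripper open.
Joint ranges: [-178.18, 178.18], [-50.72, 133.34], [12.68, 142.11], [-81.47, 261.47], [9.98, 163.14], [-165.26, 165.26]. Speed limits (degrees/s): [136.94, 136.94, 180, 180, 180, 180].

### API

Orientations are given as a 3x3 rotation matrix whose columns are the frame's x, y, z axes.
In Python, from rig import telemetry, get_image, camera_params, close_job, env gives the robot as it stands.
- The arm moves only by the tool apply_moves, never from a script. Its argument "motion" is a list of rows, each an object of numbers: "tx", "ty", "tz": the shift along the tool's x, y, z in cm; "turn": the turn about the tool's z in degrees; "jaw": the gripper's target within -1 to 1 (fully open at 1, half-way at 0, shut at -1). In form: [{"tx": .., "ty": .., "tz": .., "turn": .., "jaw": ..}, ...]. A call has 1 to 5 rows; each row is the pose to reach, as a shift and turn from the pose measured when the call began, along the tool's axes at that moment; what a row does not reach only later rows make up. A row lasts 1/12 s, in which the tool goes at most 41.7 mm and 7.16 degrees, less where a joint would pass 70% of its speed; a pose out of reach is approached as far as the arm can. A call with a gripper value outside its range is refused whole. The fingers move at their own pace and stop on an object; "squeeze" is the grip in N (left out, the last holds). Time passes only in rows, so rows that repeat a pose let the fingers close. It gives the time, the measured TCP pose, the force and the opening at its end, in the units of the state.
- telemetry.observe(): the state, without advancing time (a new reading comes with each control period).
- get_image(name): name is "scene" or "top" or "wrist"; returns (picture, depth): 480x640x3 uint8, red, green, blue; 480x640 float32, m along the optical axis (not along the pixel's ray), 0 where there is no reading.
- camera_params(name): a dict with "fx", "fy", "cx", "cy" (pixels), "D" ([k1, k2, p1, p2, k3] as OpenCV has them; the pictures are not rectified), "rvec" (rotation vector, rad) and "tvec" (3), from world to camera coordinates, as OpenCV has them. Camera axes: x right, y down, z forward; pixel columns grow to the right and rows downward; lengths in m; the calibration is good to about 2 mm. A picture is of the moment at which its call begins: read the wrist's pose just before it. camera_params takes no time and is no camera call; for the wrist camera it gives the pose at the moment of the call.
- close_job(): hands the job in, once; it reports no verdict.
The state is a dict: "time_s": time; "q": joint angles; "qvel": joint speeds; "joint_efforts": joint torques, N m; "position": TCP position; "tool_rot": TCP orientation; "ft_force": force on the tool from outside, world axes, zero at the start; "wrist_torque": the same for the moment, N m; "grip_width": finger opening in m.
Only numpy, scipy, OpenCV 4.12 (cv2) and the standard library are available. Lean on these libraries where they do the work, as an engineer would, in place of code of your own. Each camera call takes 0.05 s, during which the arm holds its last target. There are 200 camera calls.

## Working session

There is one attempt and no reset: what is moved stays moved. The work goes in short steps, Python scripts to look and compute and a tool call to move; the robot and the scene stay as the last step left them, time stands still between calls to the robot, and variables do not carry over. Pictures are saved under pics/ and viewed, about 8 in all and at most 12, crops included, and the job is handed in when it is done.

Besides the shell and the picture viewer there is one more tool, called after ">>>" as a command line: name --argument value ..., lists and objects as JSON in quotes. apply_moves: Moves the arm, as the interface text tells. Its arguments: {"type":"object","properties":{"motion":{"type":"array"},"squeeze":{"type":"number"}},"required":["motion"]}

```bash
ls -la; mkdir -p pics; cat > h.py <<'E'
import numpy as np, cv2
from rig import telemetry, get_image, camera_params, env
def snap(n,f):
    p=camera_params(n); im,d=get_image(n); cv2.imwrite(f'pics/{f}.png',im[:,:,::-1]); np.savez(f'pics/{f}.npz',im=im,d=d,**{k:np.array(v) for k,v in p.items()}); return im,d,p
def cloud(d,p):
    K=np.array([[p['fx'],0,p['cx']],[0,p['fy'],p['cy']],[0,0,1.]]); h,w=d.shape
    uv=np.stack(np.meshgrid(np.arange(w),np.arange(h)),-1).reshape(-1,1,2).astype(float)
    n=cv2.undistortPoints(uv,K,np.array(p['D'],float))[:,0]
    R=cv2.Rodrigues(np.array(p['rvec'],float))[0]; t=np.array(p['tvec'],float).ravel()
    P=np.c_[n,np.ones(len(n))]*d.reshape(-1,1)
    W=(P-t)@R; W[d.ravel()==0]=np.nan
    return W.reshape(h,w,3)
E
python3 - <<'E'
from h import *
s=telemetry.observe(); print(s, [a for a in dir(env) if a[0]!='_'])
a=snap('scene','s0')[0];b=snap('top','t0')[0]
cv2.imwrite('pics/both.png',cv2.resize(np.vstack([a,b])[:,:,::-1],None,fx=.62,fy=.62))
E
```

```text
total 12
drwxr-xr-x  3 agent agent 4096 Dec  5 02:22 .
drwxr-xr-x 23 root  root  4096 Dec  5 02:22 ..
drwxr-xr-x  2 agent agent 4096 Dec  5 02:22 pics
{'time_s': 0.0, 'q': array([ 5.93432694e+01,  2.18426568e+01,  7.43872809e+01, -6.59818578e-04,
        8.38584611e+01, -1.23379188e+01]), 'qvel': array([-0.10202083, -0.09291268,  0.10204378,  0.16918514, -0.07545661,
       -0.01906035]), 'joint_efforts': array([ 1.21510529e-03, -4.48459196e+01, -2.31285095e+01, -1.02302731e-04,
        4.68106678e-03, -4.89585545e-06]), 'position': array([0.1727437 , 0.52186959, 0.24768127]), 'tool_rot': array([[-9.49322600e-01,  3.14302397e-01, -7.76839009e-04],
       [ 3.14303196e-01,  9.49321718e-01, -1.33305511e-03],
       [ 3.18487727e-04, -1.50966232e-03, -9.99998810e-01]]), 'ft_force': array([ 1.0488967 , -0.37135233,  0.71223126]), 'wrist_torque': array([-9.97146187e-05,  6.09378154e-03,  1.17632099e-02]), 'grip_width': 0.08553252216326944} ['MotionError', 'tip_extent']
```

View pics/both.png

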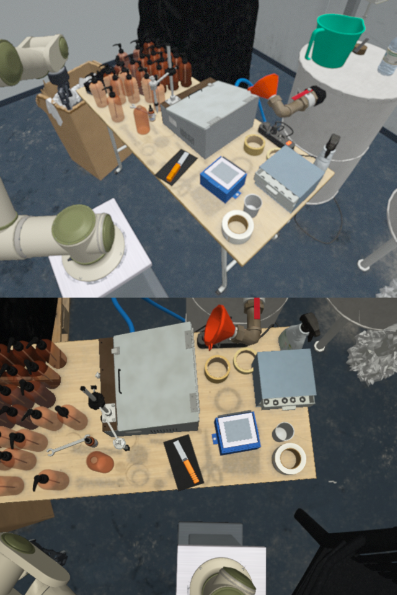

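```bash
python3 - <<'E'
from h import *
z=np.load('pics/t0.npz'); im=z['im'];d=z['d'];W=cloud(d,z); hsv=cv2.cvtColor(im,cv2.COLOR_RGB2HSV)
c=im[150:340,240:510]; cv2.imwrite('pics/c.png',cv2.resize(c[:,:,::-1],None,fx=2.9,fy=2.9,interpolation=2))
np.set_printoptions(precision=4,suppress=True)
roi=np.zeros(d.shape,bool); roi[150:340,240:510]=1
def rep(n,m):
    m=(m&roi).astype(np.uint8); k,l,st,_=cv2.connectedComponentsWithStats(m); i=1+np.argmax(st[1:,4]); m=l==i
    P=W[m];P=P[~np.isnan(P[:,0])]; print(n,st[i],'med',np.median(P,0),'zpct',np.percentile(P[:,2],[2,50,98]))
    r=cv2.minAreaRect((P[:,:2]*1000).astype(np.float32)); print('  rect mm',r, cv2.boxPoints(r).tolist())
H,S,V=hsv[...,0],hsv[...,1],hsv[...,2]
rep('handle',(H>5)&(H<22)&(S>200)&(V>180))
rep('blue',(H>100)&(H<120)&(S>150))
rep('mat',(V<50)&(S<120))
print('table z',np.nanmedian(W[300:330,290:310,2]), W[240,400],W[210,340])
E
```

```text
handle [296 264  11  21  38] med [0.4255 0.1338 0.0257] zpct [0.0188 0.0257 0.0305]
  rect mm ((426.3625183105469, 134.07879638671875), (48.79476547241211, 3.8559064865112305), 29.607725143432617) [[404.1982421875, 123.7012710571289], [406.103271484375, 120.34882354736328], [448.52679443359375, 144.45632934570312], [446.62176513671875, 147.80877685546875]]
blue [ 342  185   78   69 1014] med [ 0.5091 -0.0196  0.071 ] zpct [0.001  0.071  0.0788]
  rect mm ((549.6084594726562, -34.37052917480469), (126.88176727294922, 153.66773986816406), 11.114110946655273) [[472.5466003417969, 28.793243408203125], [502.1681823730469, -121.99249267578125], [626.6702880859375, -97.5343017578125], [597.0487060546875, 53.251434326171875]]
mat [ 265  222   63   91 2543] med [0.4431 0.1511 0.0037] zpct [-0.0013  0.0037  0.0087]
  rect mm ((440.9959716796875, 160.42819213867188), (186.6087646484375, 122.29376220703125), 19.314735412597656) [[332.7183837890625, 187.27239990234375], [373.16790771484375, 71.86181640625], [549.2735595703125, 133.583984375], [508.82403564453125, 248.99456787109375]]
table z -0.757285493713891 [ 0.5121 -0.09    0.0026] [ 0.5785  0.0493 -0.0002]
```

View pics/c.png

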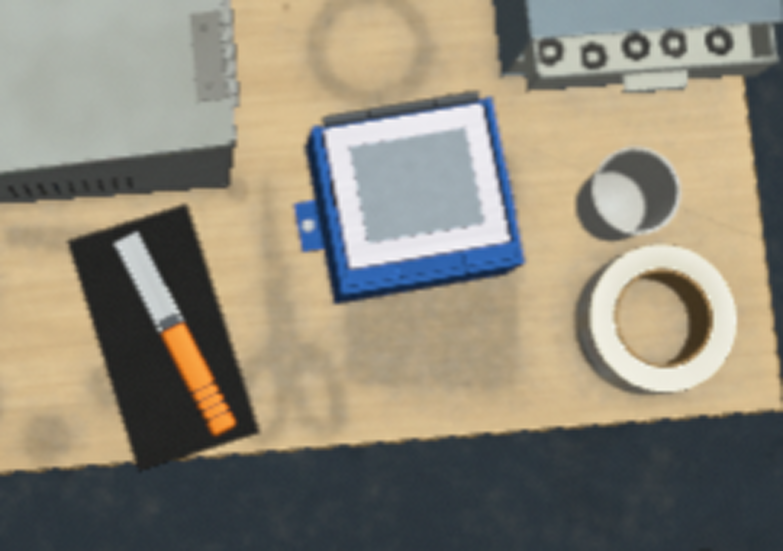

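```bash
cat >> h.py <<'E'
def ray(uv,p,zp):
    K=np.array([[p['fx'],0,p['cx']],[0,p['fy'],p['cy']],[0,0,1.]])
    n=cv2.undistortPoints(np.array(uv,float).reshape(-1,1,2),K,np.array(p['D'],float))[:,0]
    R=cv2.Rodrigues(np.array(p['rvec'],float))[0]; t=np.array(p['tvec'],float).ravel()
    o=-R.T@t; v=np.c_[n,np.ones(len(n))]@R
    return o+v*((zp-o[2])/v[:,2])[:,None]
def big(m):
    k,l,st,_=cv2.connectedComponentsWithStats(m.astype(np.uint8)); return l==1+np.argmax(st[1:,4])
E
python3 - <<'E'
from h import *
np.set_printoptions(precision=4,suppress=True)
z=np.load('pics/t0.npz'); im=z['im'];W=cloud(z['d'],z); hsv=cv2.cvtColor(im,cv2.COLOR_RGB2HSV); H,S,V=[hsv[...,i].astype(int) for i in range(3)]
roi=np.zeros(H.shape,bool); roi[150:340,240:510]=1
def rect(n,m,h):
    m=big(m&roi); m=cv2.morphologyEx(m.astype(np.uint8),cv2.MORPH_CLOSE,np.ones((3,3)))
    c=max(cv2.findContours(m,0,1)[0],key=cv2.contourArea).reshape(-1,2)
    P=ray(c,z,h)[:,:2]*1000; r=cv2.minAreaRect(P.astype(np.float32)); print(n,r,'\n',cv2.boxPoints(r).round(1).tolist())
rect('handle',(H>5)&(H<25)&(S>190)&(V>120),.026)
sub=roi.copy(); sub[:, :342]=0; sub[:,:]&=True; sub[:188]=0; sub[255:]=0; sub[:,425:]=0
rect('plate',(S<40)&(V>140)&sub,.075)
rect('mat',(V<45),.004) 
rect('case',(H>100)&(H<122)&(S>150)&(V>60),.075)
for n,u,v in [('bigbox',300,180),('bigbox edge',315,200),('bigbox front low',290,216),('right box',450,150),('tape',478,250)]: print(n,W[v,u])
# small blade
sub=roi.copy(); sub[:,:275]=0; sub[:,303:]=0; sub[:225]=0; sub[268:]=0
rect('blade',(V>110)&(S<60)&sub,.017)
E
```

```text
handle ((412.4906311035156, 119.18016815185547), (87.9302749633789, 20.030351638793945), 30.702226638793945) 
 [[369.6000061035156, 105.30000305175781], [379.79998779296875, 88.0999984741211], [455.3999938964844, 133.0], [445.20001220703125, 150.1999969482422]]
plate ((559.81201171875, -40.261993408203125), (106.73455047607422, 122.7341537475586), 11.434212684631348) 
 [[495.29998779296875, 9.300000190734863], [519.7000122070312, -111.0], [624.2999877929688, -89.80000305175781], [600.0, 30.5]]
mat ((445.1711120605469, 147.95111083984375), (186.6141357421875, 95.58430480957031), 19.087230682373047) 
 [[341.3999938964844, 162.60000610351562], [372.6000061035156, 72.30000305175781], [549.0, 133.3000030517578], [517.7000122070312, 223.60000610351562]]
case ((547.8790893554688, -30.988784790039062), (129.95932006835938, 159.49903869628906), 11.339788436889648) 
 [[468.5, 34.400001525878906], [499.79998779296875, -122.0], [627.2999877929688, -96.4000015258789], [595.9000244140625, 60.0]]
bigbox [0.5998 0.1406 0.1991]
bigbox edge [0.5606 0.1103 0.2006]
bigbox front low [0.5585 0.1639 0.0154]
right box [ 0.6946 -0.1768  0.1178]
tape [ 0.4903 -0.2607  0.0349]
blade ((487.9656677246094, 159.7877655029297), (78.17716979980469, 20.901151657104492), 29.01795768737793) 
 [[448.70001220703125, 150.0], [458.8999938964844, 131.6999969482422], [527.2000122070312, 169.60000610351562], [517.0999755859375, 187.89999389648438]]
```

>>> apply_moves --motion '[{"tx": -4,"ty": -3.4,"tz": -1,"turn": 7,"jaw": 1},{"tx": -8,"ty": -6.8,"tz": -2,"turn": 14,"jaw": 1},{"tx": -12,"ty": -10,"tz": -2,"turn": 21,"jaw": 1},{"tx": -16,"ty": -13.5,"tz": -2,"turn": 28,"jaw": 1},{"tx": -18,"ty": -15,"tz": -2,"turn": 35,"jaw": 1}]'

```text
time_s: 0.52
position: [0.282, 0.3444, 0.2675]
tool_rot: [[-0.593, 0.805, -0.001], [0.805, 0.593, -0.001], [-0.001, -0.001, -1.0]]
ft_force: [0.2, 0.6, -0.2]
grip_width: 0.0851
```

```bash
cat > go.py <<'E'
import sys,numpy as np
from rig import telemetry
a=sys.argv[1:]; s=telemetry.observe(); R=s['tool_rot'];p=s['position']
t=np.array([float(v) for v in a[:3]])/1000; y=np.degrees(np.arctan2(R[1,0],R[0,0]))
print('t',round(s['time_s'],2),'p',(p*1000).round(1),'yaw',y.round(1),'zax',R[:,2].round(3),'F',s['ft_force'].round(1),'M',s['wrist_torque'].round(2),'w',round(s['grip_width']*1000,1),'j6',s['q'][5].round(0))
print('txyz cm',(R.T@(t-p)*100).round(2),'turn',((y-float(a[3])+180)%360-180).round(1) if len(a)>3 else '')
E
python3 go.py 417 122 100 29.5
```

```text
t 0.52 p [282.  344.4 267.5] yaw 126.4 zax [-0.001 -0.001 -1.   ] F [ 0.2  0.6 -0.2] M [ 0.01 -0.01  0.02] w 85.1 j6 -1.0
txyz cm [-25.91  -2.3   16.77] turn 96.9
```

>>> apply_moves --motion '[{"tx": -4,"ty": -0.4,"tz": 1,"turn": 7},{"tx": -8,"ty": -0.8,"tz": 2,"turn": 14},{"tx": -12,"ty": -1.2,"tz": 3,"turn": 21},{"tx": -16,"ty": -1.5,"tz": 4,"turn": 28},{"tx": -20,"ty": -1.8,"tz": 5,"turn": 35}]'

```text
invalid input
```

>>> apply_moves --motion '[{"turn": 7},{"turn": 14},{"turn": 21},{"turn": 28},{"turn": 35}]'

```text
invalid input
```

>>> apply_moves --motion '[{"turn": 7},{"turn": 14},{"turn": 21},{"turn": 26},{"turn": 26}]'

```text
invalid input
```

```bash
python3 go.py 417 122 100 29.5
```

```text
t 0.52 p [282.  344.4 267.5] yaw 126.4 zax [-0.001 -0.001 -1.   ] F [ 0.2  0.6 -0.2] M [ 0.01 -0.01  0.02] w 85.1 j6 -1.0
txyz cm [-25.91  -2.3   16.77] turn 96.9
```

All five keys are needed in every row.

>>> apply_moves --motion '[{"tx": -4,"ty": -0.4,"tz": 1,"turn": 7,"jaw": 1},{"tx": -8,"ty": -0.8,"tz": 2,"turn": 14,"jaw": 1},{"tx": -12,"ty": -1.2,"tz": 3,"turn": 21,"jaw": 1},{"tx": -16,"ty": -1.5,"tz": 4,"turn": 28,"jaw": 1},{"tx": -20,"ty": -1.8,"tz": 5,"turn": 35,"jaw": 1}]'

```text
time_s: 0.93
position: [0.3863, 0.171, 0.2173]
tool_rot: [[-0.018, 1.0, -0.001], [1.0, 0.018, -0.001], [-0.001, -0.001, -1.0]]
ft_force: [1.3, 1.1, -0.7]
grip_width: 0.0854
```

>>> apply_moves --motion '[{"tx": 0,"ty": 0,"tz": 0,"turn": 7,"jaw": 1},{"tx": 0,"ty": 0,"tz": 0,"turn": 14,"jaw": 1},{"tx": 0,"ty": 0,"tz": 0,"turn": 21,"jaw": 1},{"tx": 0,"ty": 0,"tz": 0,"turn": 28,"jaw": 1},{"tx": 0,"ty": 0,"tz": 0,"turn": 35,"jaw": 1}]'

```text
time_s: 1.35
position: [0.3862, 0.1708, 0.217]
tool_rot: [[0.564, 0.826, -0.001], [0.826, -0.564, -0.001], [-0.002, -0.0, -1.0]]
ft_force: [-0.8, -0.1, -0.1]
grip_width: 0.0853
```

>>> apply_moves --motion '[{"tx": 0,"ty": 0,"tz": 0,"turn": 7,"jaw": 1},{"tx": 0,"ty": 0,"tz": 0,"turn": 14,"jaw": 1},{"tx": 0,"ty": 0,"tz": 0,"turn": 21,"jaw": 1},{"tx": 0,"ty": 0,"tz": 0,"turn": 27,"jaw": 1},{"tx": 0,"ty": 0,"tz": 0,"turn": 27,"jaw": 1}]'

```text
time_s: 1.77
position: [0.3861, 0.1707, 0.2168]
tool_rot: [[0.879, 0.476, -0.002], [0.476, -0.879, -0.001], [-0.002, 0.0, -1.0]]
ft_force: [0.7, 0.2, 0.4]
grip_width: 0.0854
```

```bash
python3 go.py 417 122 100 29.5; python3 - <<'E'
from h import *
snap('wrist','w0')
E
```

```text
t 1.77 p [386.1 170.7 216.8] yaw 28.4 zax [-0.002 -0.001 -1.   ] F [0.7 0.2 0.4] M [ 0.05 -0.02  0.02] w 85.4 j6 69.0
txyz cm [ 0.43  5.76 11.68] turn -1.1
```

View pics/w0.png

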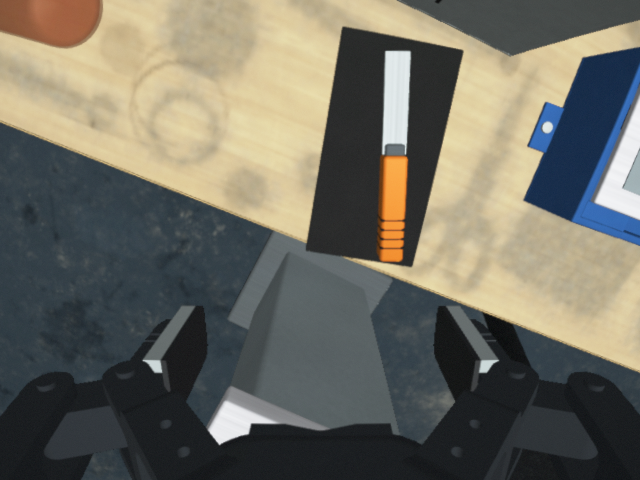

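```bash
python3 - <<'E'
from h import *
np.set_printoptions(precision=1,suppress=True)
z=np.load('pics/w0.npz'); im=z['im']; H,S,V=[cv2.cvtColor(im,cv2.COLOR_RGB2HSV)[...,i].astype(int) for i in range(3)]
roi=np.zeros(H.shape,bool); roi[20:280,300:470]=1
def rect(n,m,h):
    m=cv2.morphologyEx(big(cv2.morphologyEx((m&roi).astype(np.uint8),cv2.MORPH_CLOSE,np.ones((7,7)))).astype(np.uint8),cv2.MORPH_OPEN,np.ones((3,3)))
    c=max(cv2.findContours(m,0,1)[0],key=cv2.contourArea).reshape(-1,2)
    r=cv2.minAreaRect((ray(c,z,h)[:,:2]*1000).astype(np.float32)); print(n,np.array(r[0]),np.array(r[1]),r[2]); 
rect('handle',(H>5)&(H<25)&(S>150)&(V>120),.026)
rect('blade',(V>120)&(S<60),.0165)
rect('mat',(V<70)|((H>5)&(H<25)&(S>150)&(V>120)),.004)
E
```

```text
handle [415.8 118.4] [88.6 20.1] 28.832258224487305
blade [490.3 158.9] [78.1 20.2] 28.8023738861084
mat [449.  146.8] [188.2  98.5] 18.883214950561523
```

>>> apply_moves --motion '[{"tx": 0.3,"ty": 3,"tz": 2,"turn": 0,"jaw": 1},{"tx": 0.57,"ty": 5.96,"tz": 5,"turn": 0,"jaw": 0.5},{"tx": 0.57,"ty": 5.96,"tz": 9,"turn": 0,"jaw": 0.2},{"tx": 0.57,"ty": 5.96,"tz": 12,"turn": 0,"jaw": 0.2},{"tx": 0.57,"ty": 5.96,"tz": 12,"turn": 0,"jaw": 0.2}]' --squeeze 20

```text
time_s: 2.23
position: [0.417, 0.1206, 0.0926]
tool_rot: [[0.875, 0.483, -0.012], [0.483, -0.875, -0.001], [-0.011, -0.004, -1.0]]
ft_force: [-0.6, -0.7, -0.2]
grip_width: 0.0514
```

```bash
python3 go.py 419.5 121 22 28.8
```

```text
t 2.23 p [417.  120.6  92.6] yaw 28.9 zax [-0.012 -0.001 -1.   ] F [-0.6 -0.7 -0.2] M [ 0.04  0.03 -0.07] w 51.4 j6 62.0
txyz cm [0.31 0.11 7.06] turn 0.1
```

>>> apply_moves --motion '[{"tx": 0.3,"ty": 0.1,"tz": 3,"turn": 0,"jaw": 0.2},{"tx": 0.3,"ty": 0.1,"tz": 5.5,"turn": 0,"jaw": 0.2},{"tx": 0.3,"ty": 0.1,"tz": 7.0,"turn": 0,"jaw": 0.2},{"tx": 0.3,"ty": 0.1,"tz": 7.0,"turn": 0,"jaw": 0},{"tx": 0.3,"ty": 0.1,"tz": 7.0,"turn": 0,"jaw": -1}]' --squeeze 20

```text
time_s: 2.65
position: [0.4199, 0.1213, 0.0236]
tool_rot: [[0.874, 0.485, -0.011], [0.485, -0.874, -0.001], [-0.01, -0.004, -1.0]]
ft_force: [0.0, -1.4, 0.6]
grip_width: 0.0318
```

>>> apply_moves --motion '[{"tx": 0,"ty": 0,"tz": 0,"turn": 0,"jaw": -1},{"tx": 0,"ty": 0,"tz": 0,"turn": 0,"jaw": -1},{"tx": 0,"ty": 0,"tz": 0,"turn": 0,"jaw": -1}]'

```text
time_s: 2.9
position: [0.4208, 0.1214, 0.0251]
tool_rot: [[0.874, 0.486, -0.008], [0.486, -0.874, -0.001], [-0.008, -0.003, -1.0]]
ft_force: [-1.1, 0.6, 9.5]
grip_width: 0.0198
```

```bash
python3 go.py 419.5 121 22 28.8; python3 - <<'E'
from h import *
z=np.load('pics/t0.npz'); W=cloud(z['d'],z); np.set_printoptions(precision=3,suppress=True)
# front top edge of big box: per column the last row with z>.19
for u in range(200,320,12):
    c=W[150:260,u]; k=np.where((c[:,2]>.19)&(c[:,2]<.21))[0]
    if len(k): print(u,ray([[u,150+k.max()]],z,.2)[0], end=' ')
E
```

```text
t 2.9 p [420.8 121.4  25.1] yaw 29.0 zax [-0.008 -0.001 -1.   ] F [-1.1  0.6  9.5] M [0.13 0.15 0.01] w 19.8 j6 62.0
txyz cm [-0.13 -0.03  0.31] turn 0.2
284 [0.553 0.17  0.2  ] 296 [0.556 0.147 0.2  ] 308 [0.558 0.124 0.2  ]
```

>>> apply_moves --motion '[{"tx": 0,"ty": 0,"tz": -2,"turn": 0,"jaw": -1},{"tx": 0,"ty": 0,"tz": -6,"turn": 0,"jaw": -1},{"tx": 0,"ty": 0,"tz": -10,"turn": 0,"jaw": -1},{"tx": 0,"ty": 0,"tz": -14,"turn": 0,"jaw": -1},{"tx": 0,"ty": 0,"tz": -18,"turn": 0,"jaw": -1}]' --squeeze 40

```text
time_s: 3.32
position: [0.4215, 0.1217, 0.2081]
tool_rot: [[0.874, 0.486, -0.007], [0.486, -0.874, -0.001], [-0.007, -0.002, -1.0]]
ft_force: [0.6, -0.3, -0.1]
grip_width: 0.0192
```

>>> apply_moves --motion '[{"tx": 0,"ty": 0,"tz": -2,"turn": -5,"jaw": -1},{"tx": 0,"ty": 0,"tz": -4,"turn": -12,"jaw": -1},{"tx": 0,"ty": 0,"tz": -6,"turn": -19,"jaw": -1},{"tx": 0,"ty": 0,"tz": -7,"turn": -26,"jaw": -1},{"tx": 0,"ty": 0,"tz": -7,"turn": -33,"jaw": -1}]'

```text
time_s: 3.73
position: [0.4223, 0.1218, 0.2812]
tool_rot: [[0.462, 0.887, -0.001], [0.887, -0.462, -0.001], [-0.002, -0.001, -1.0]]
ft_force: [0.2, 0.5, -0.2]
grip_width: 0.019
```

>>> apply_moves --motion '[{"tx": 0,"ty": 0,"tz": 0,"turn": -7,"jaw": -1},{"tx": 0,"ty": 0,"tz": 0,"turn": -14,"jaw": -1},{"tx": 0,"ty": 0,"tz": 0,"turn": -21,"jaw": -1},{"tx": 0,"ty": 0,"tz": 0,"turn": -28,"jaw": -1},{"tx": 0,"ty": 0,"tz": 0,"turn": -35,"jaw": -1}]'

```text
time_s: 4.15
position: [0.4218, 0.1219, 0.282]
tool_rot: [[-0.136, 0.991, -0.0], [0.991, 0.136, -0.001], [-0.001, -0.001, -1.0]]
ft_force: [0.8, 0.7, -0.6]
grip_width: 0.0192
```

>>> apply_moves --motion '[{"tx": 0,"ty": 0,"tz": 0,"turn": -7,"jaw": -1},{"tx": 0,"ty": 0,"tz": 0,"turn": -14,"jaw": -1},{"tx": 0,"ty": 0,"tz": 0,"turn": -21,"jaw": -1},{"tx": 0,"ty": 0,"tz": 0,"turn": -28,"jaw": -1},{"tx": 0,"ty": 0,"tz": 0,"turn": -35,"jaw": -1}]'

```text
time_s: 4.57
position: [0.4213, 0.1219, 0.2827]
tool_rot: [[-0.684, 0.729, 0.0], [0.729, 0.684, -0.001], [-0.001, -0.0, -1.0]]
ft_force: [0.7, 0.1, -0.9]
grip_width: 0.0192
```

>>> apply_moves --motion '[{"tx": 0,"ty": 0,"tz": 0,"turn": -7,"jaw": -1},{"tx": 0,"ty": 0,"tz": 0,"turn": -14,"jaw": -1},{"tx": 0,"ty": 0,"tz": 0,"turn": -21,"jaw": -1},{"tx": 0,"ty": 0,"tz": 0,"turn": -28,"jaw": -1},{"tx": 0,"ty": 0,"tz": 0,"turn": -35,"jaw": -1}]'

```text
time_s: 4.98
position: [0.4208, 0.1219, 0.2835]
tool_rot: [[-0.98, 0.198, 0.001], [0.198, 0.98, -0.001], [-0.002, -0.001, -1.0]]
ft_force: [0.1, -0.6, -0.2]
grip_width: 0.0191
```

```bash
python3 go.py 515 150 225 187;  python3 - <<'E'
from h import *
snap('scene','s1')
E
```

```text
t 4.98 p [420.8 121.9 283.5] yaw 168.6 zax [ 0.001 -0.001 -1.   ] F [ 0.1 -0.6 -0.2] M [0.01 0.01 0.02] w 19.1 j6 -78.0
txyz cm [-8.67  4.62  5.86] turn -18.4
```

View pics/s1.png

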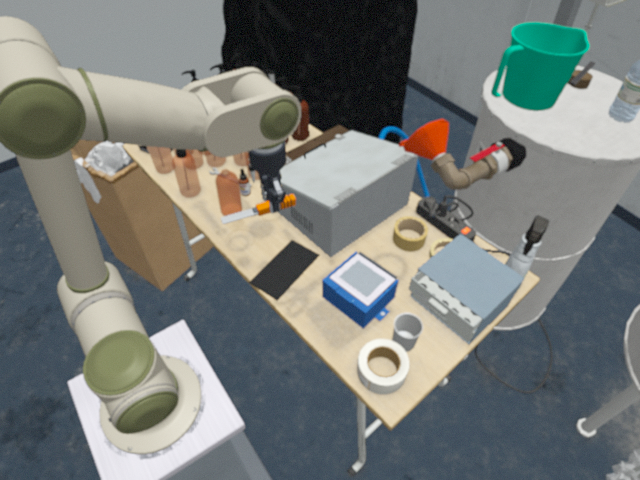

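>>> apply_moves --motion '[{"tx": -2,"ty": 1,"tz": 0.5,"turn": -6,"jaw": -1},{"tx": -5,"ty": 2.8,"tz": 2,"turn": -12,"jaw": -1},{"tx": -8.7,"ty": 4.7,"tz": 3.5,"turn": -18.4,"jaw": -1},{"tx": -8.7,"ty": 4.7,"tz": 4.5,"turn": -18.4,"jaw": -1},{"tx": -8.7,"ty": 4.7,"tz": 4.8,"turn": -18.4,"jaw": -1}]' --squeeze 25

```text
time_s: 5.45
position: [0.5156, 0.1516, 0.2335]
tool_rot: [[-0.992, -0.127, -0.002], [-0.127, 0.992, -0.001], [0.002, -0.001, -1.0]]
ft_force: [0.2, -0.5, -0.7]
grip_width: 0.0189
```

```bash
python3 go.py 516 150 193 187
```

```text
t 5.45 p [515.6 151.6 233.5] yaw -172.7 zax [-0.002 -0.001 -1.   ] F [ 0.2 -0.5 -0.7] M [ 0.02 -0.01  0.01] w 18.9 j6 -93.0
txyz cm [-0.03 -0.16  4.05] turn 0.3
```

Lower slowly onto the grey box's edge so the handle's rear gets pushed up in the grip.

>>> apply_moves --motion '[{"tx": 0,"ty": 0,"tz": 0.6,"turn": 0,"jaw": -1},{"tx": 0,"ty": 0,"tz": 1.0,"turn": 0,"jaw": -1},{"tx": 0,"ty": 0,"tz": 1.4,"turn": 0,"jaw": -1},{"tx": 0,"ty": 0,"tz": 1.8,"turn": 0,"jaw": -1},{"tx": 0,"ty": 0,"tz": 2.2,"turn": 0,"jaw": -1}]' --squeeze 20

```text
time_s: 5.87
position: [0.5147, 0.1516, 0.2131]
tool_rot: [[-0.992, -0.126, -0.001], [-0.126, 0.992, -0.001], [0.001, -0.001, -1.0]]
ft_force: [-8.9, 0.1, 12.0]
grip_width: 0.0192
```

```bash
python3 go.py 516 150 193 187; python3 - <<'E'
from h import *
a=snap('scene','s2')[0];b=snap('wrist','w2')[0]
cv2.imwrite('pics/c2.png',np.hstack([cv2.resize(a[130:280,190:340],(450,450)),cv2.resize(b,(340,450))])[:,:,::-1])
E
```

```text
t 5.87 p [514.7 151.6 213.1] yaw -172.8 zax [-0.001 -0.001 -1.   ] F [-8.9  0.1 12. ] M [-0.02  1.05 -0.02] w 19.2 j6 -93.0
txyz cm [-0.11 -0.18  2.01] turn 0.2
```

View pics/c2.png

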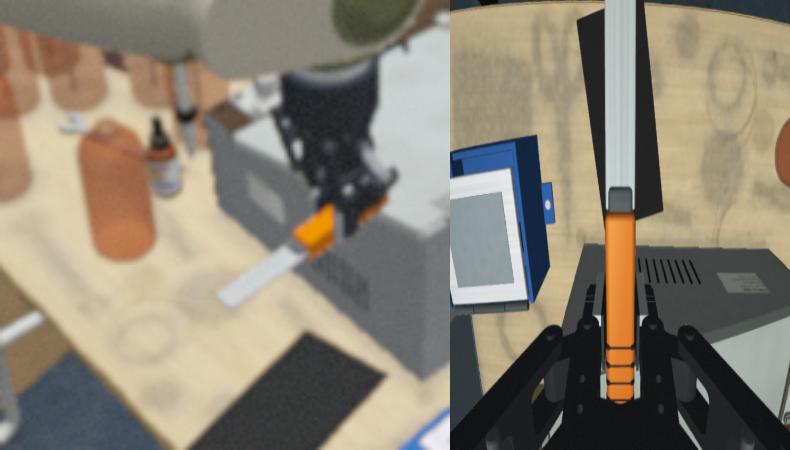

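>>> apply_moves --motion '[{"tx": 0,"ty": 0,"tz": 0.4,"turn": 0,"jaw": -1},{"tx": 0,"ty": 0,"tz": 0.8,"turn": 0,"jaw": -1},{"tx": 0,"ty": 0,"tz": 1.2,"turn": 0,"jaw": -1},{"tx": 0,"ty": 0,"tz": 1.6,"turn": 0,"jaw": -1},{"tx": 0,"ty": 0,"tz": 1.9,"turn": 0,"jaw": -1}]' --squeeze 20

```text
time_s: 6.38
position: [0.5138, 0.1517, 0.1954]
tool_rot: [[-0.992, -0.126, -0.0], [-0.126, 0.992, -0.001], [0.0, -0.001, -1.0]]
ft_force: [-7.0, 0.2, 10.5]
grip_width: 0.0191
```

```bash
cat >> h.py <<'E'
def barfit(f,n='wrist'):
    """bar axis in tool frame from wrist depth: blade points"""
    s=telemetry.observe(); im,d,p=snap(n,f); W=cloud(d,p); R=s['tool_rot']; t=s['position']
    T=(W-t)@R*1000  # tool frame mm
    hsv=cv2.cvtColor(im,cv2.COLOR_RGB2HSV); H,S,V=[hsv[...,i].astype(int) for i in range(3)]
    near=(abs(T[...,1])<14)&(abs(T[...,0])<170)&(T[...,2]<115)&(T[...,2]>-60)
    out={}
    for k,m in (('handle',(H>5)&(H<25)&(S>150)&(V>100)),('blade',(V>110)&(S<60))):
        Q=T[m&near]; Q=Q[np.isfinite(Q[:,0])]
        if len(Q)<30: print(k,'few',len(Q)); continue
        q=np.median(Q,0); sl=np.polyfit(Q[:,0],Q[:,2],1)
        for _ in range(3):
            r=Q[:,2]-np.polyval(sl,Q[:,0]); sl=np.polyfit(Q[abs(r)<4,0],Q[abs(r)<4,2],1)
        G=Q[abs(Q[:,2]-np.polyval(sl,Q[:,0]))<4]
        sy=np.polyfit(G[:,0],G[:,1],1)
        print(k,len(G),'down angle',np.degrees(np.arctan(sl[0])).round(1),'z@x0',sl[1].round(1),'x range',np.percentile(G[:,0],[1,99]).round(1),'y@tip',np.polyval(sy,np.percentile(G[:,0],99)).round(1),'rms',np.std(G[:,2]-np.polyval(sl,G[:,0])).round(2))
        e=np.percentile(G[:,0],99); print('   end point world',((R@np.array([e,np.polyval(sy,e),np.polyval(sl,e)]))+t*1000).round(1))
E
python3 go.py 516 150 193 187; python3 -c "
from h import *
barfit('w3')"
```

```text
t 6.38 p [513.8 151.7 195.4] yaw -172.8 zax [-0.    -0.001 -1.   ] F [-7.   0.2 10.5] M [-0.18  0.63 -0.02] w 19.1 j6 -93.0
txyz cm [-0.2  -0.19  0.24] turn 0.2
handle 10322 down angle 24.7 z@x0 -2.9 x range [-28.2  35. ] y@tip -0.2 rms 0.83
   end point world [479.1 147.  182.3]
blade 8057 down angle 24.5 z@x0 7.4 x range [ 35.8 104.2] y@tip -0.3 rms 0.69
   end point world [410.4 138.2 140.5]
```

>>> apply_moves --motion '[{"tx": 0,"ty": 0,"tz": 0.4,"turn": 0,"jaw": -1},{"tx": 0,"ty": 0,"tz": 0.8,"turn": 0,"jaw": -1},{"tx": 0,"ty": 0,"tz": 1.2,"turn": 0,"jaw": -1},{"tx": 0,"ty": 0,"tz": 1.5,"turn": 0,"jaw": -1}]' --squeeze 20

```text
time_s: 6.77
position: [0.5146, 0.1517, 0.1824]
tool_rot: [[-0.992, -0.125, 0.006], [-0.125, 0.992, -0.001], [-0.006, -0.001, -1.0]]
ft_force: [-1.7, 1.9, 10.4]
grip_width: 0.0189
```

```bash
python3 go.py 516 150 193 187; python3 -c "
from h import *
barfit('w4')"
```

```text
t 6.77 p [514.6 151.7 182.4] yaw -172.8 zax [ 0.006 -0.001 -1.   ] F [-1.7  1.9 10.4] M [ 0.19 -0.11  0.07] w 18.9 j6 -93.0
txyz cm [-0.12 -0.19 -1.06] turn 0.2
handle 9827 down angle 39.0 z@x0 -4.2 x range [-21.9  29.9] y@tip -0.2 rms 0.97
   end point world [485.1 147.7 162.2]
blade 5688 down angle 38.9 z@x0 7.8 x range [30.3 86.5] y@tip -0.4 rms 0.72
   end point world [429.3 140.4 104.2]
```

>>> apply_moves --motion '[{"tx": 0,"ty": 0,"tz": -2,"turn": 0,"jaw": -1},{"tx": 0.5,"ty": -1,"tz": -5,"turn": 3,"jaw": -1},{"tx": 4,"ty": -3,"tz": -7,"turn": 10,"jaw": -1},{"tx": 7.5,"ty": -5,"tz": -8,"turn": 17,"jaw": -1},{"tx": 11,"ty": -7,"tz": -9,"turn": 24,"jaw": -1}]' --squeeze 60

```text
time_s: 7.23
position: [0.4143, 0.0697, 0.2718]
tool_rot: [[-0.956, 0.294, 0.007], [0.294, 0.956, -0.001], [-0.007, 0.001, -1.0]]
ft_force: [0.1, -1.9, -1.3]
grip_width: 0.0192
```

>>> apply_moves --motion '[{"tx": 0,"ty": 0,"tz": 0,"turn": 7,"jaw": -1},{"tx": 0,"ty": 0,"tz": 0,"turn": 14,"jaw": -1},{"tx": 0,"ty": 0,"tz": 0,"turn": 21,"jaw": -1},{"tx": 0,"ty": 0,"tz": 0,"turn": 28,"jaw": -1},{"tx": 0,"ty": 0,"tz": 0,"turn": 35,"jaw": -1}]'

```text
time_s: 7.65
position: [0.4138, 0.0696, 0.2724]
tool_rot: [[-0.608, 0.794, 0.008], [0.794, 0.608, -0.001], [-0.006, 0.006, -1.0]]
ft_force: [0.1, 0.4, -0.5]
grip_width: 0.019
```

>>> apply_moves --motion '[{"tx": 0,"ty": 0,"tz": 0,"turn": 7,"jaw": -1},{"tx": 0,"ty": 0,"tz": 0,"turn": 14,"jaw": -1},{"tx": 0,"ty": 0,"tz": 0,"turn": 21,"jaw": -1},{"tx": 0,"ty": 0,"tz": 0,"turn": 28,"jaw": -1},{"tx": 0,"ty": 0,"tz": 0,"turn": 35,"jaw": -1}]'

```text
time_s: 8.07
position: [0.4134, 0.0696, 0.2728]
tool_rot: [[-0.037, 0.999, 0.01], [0.999, 0.037, -0.001], [-0.002, 0.01, -1.0]]
ft_force: [0.3, 0.3, -0.9]
grip_width: 0.019
```

>>> apply_moves --motion '[{"tx": 0,"ty": 0,"tz": 0,"turn": 7,"jaw": -1},{"tx": 0,"ty": 0,"tz": 0,"turn": 14,"jaw": -1},{"tx": 0,"ty": 0,"tz": 0,"turn": 21,"jaw": -1},{"tx": 0,"ty": 0,"tz": 0,"turn": 28,"jaw": -1},{"tx": 0,"ty": 0,"tz": 0,"turn": 35,"jaw": -1}]'

```text
time_s: 8.48
position: [0.4129, 0.0696, 0.2733]
tool_rot: [[0.549, 0.836, 0.011], [0.836, -0.549, -0.001], [0.005, 0.01, -1.0]]
ft_force: [0.1, 0.1, -0.1]
grip_width: 0.019
```

>>> apply_moves --motion '[{"tx": 0,"ty": 0,"tz": 0,"turn": 7,"jaw": -1},{"tx": 0,"ty": 0,"tz": 0,"turn": 14,"jaw": -1},{"tx": 0,"ty": 0,"tz": 0,"turn": 21,"jaw": -1},{"tx": 0,"ty": 0,"tz": 0,"turn": 28,"jaw": -1},{"tx": 0,"ty": 0,"tz": 0,"turn": 35,"jaw": -1}]'

```text
time_s: 8.9
position: [0.4125, 0.0696, 0.2738]
tool_rot: [[0.931, 0.364, 0.012], [0.364, -0.932, -0.002], [0.011, 0.006, -1.0]]
ft_force: [0.1, 0.4, -2.1]
grip_width: 0.0191
```

```bash
python3 go.py 370 -79 185 11.4
```

```text
t 8.9 p [412.5  69.6 273.8] yaw 21.3 zax [ 0.012 -0.002 -1.   ] F [ 0.1  0.4 -2.1] M [-0.02  0.06  0.02] w 19.1 j6 62.0
txyz cm [-9.46 12.24  8.85] turn 9.9
```

>>> apply_moves --motion '[{"tx": -2,"ty": 3,"tz": 1,"turn": 4,"jaw": -1},{"tx": -4,"ty": 6,"tz": 3,"turn": 9.9,"jaw": -1},{"tx": -6,"ty": 9,"tz": 5,"turn": 9.9,"jaw": -1},{"tx": -8.05,"ty": 12.4,"tz": 7.5,"turn": 9.9,"jaw": -1},{"tx": -8.05,"ty": 12.4,"tz": 9.8,"turn": 9.9,"jaw": -1}]'

```text
time_s: 9.32
position: [0.3834, -0.0796, 0.176]
tool_rot: [[0.981, 0.193, 0.016], [0.193, -0.981, -0.005], [0.014, 0.008, -1.0]]
ft_force: [1.2, -0.6, -0.4]
grip_width: 0.019
```

>>> apply_moves --motion '[{"tx": 0,"ty": 0,"tz": 0,"turn": 0,"jaw": -1},{"tx": 0,"ty": 0,"tz": 0,"turn": 0,"jaw": -1}]'

```text
time_s: 9.48
position: [0.383, -0.0798, 0.1763]
tool_rot: [[0.981, 0.191, 0.015], [0.191, -0.981, -0.004], [0.014, 0.007, -1.0]]
ft_force: [-0.8, -0.3, -0.9]
grip_width: 0.019
```

```bash
python3 go.py 384.1 -75.8 175 11.4; python3 - <<'E'
from h import *
barfit('w5'); a=cv2.imread('pics/w5.png'); b,_,_=snap('top','t5'); c,_,_=snap('scene','s5')
cv2.imwrite('pics/c5.png',np.hstack([a[:,:,:][0:480,80:560],np.vstack([cv2.resize(b[220:300,340:440,::-1],(300,240),interpolation=2),cv2.resize(c[240:320,300:400,::-1],(300,240),interpolation=2)])]))
E
```

```text
t 9.48 p [383.  -79.8 176.3] yaw 11.0 zax [ 0.015 -0.004 -1.   ] F [-0.8 -0.3 -0.9] M [ 0.    0.01 -0.02] w 19.0 j6 49.0
txyz cm [ 0.19 -0.38  0.13] turn -0.4
handle 9905 down angle 38.9 z@x0 -5.6 x range [-20.1  31.7] y@tip 0.2 rms 0.95
   end point world [414.4 -74.  156.7]
blade 5849 down angle 38.7 z@x0 6.6 x range [31.7 88.9] y@tip 0.1 rms 0.72
   end point world [471.3 -63.2  99.6]
```

View pics/c5.png

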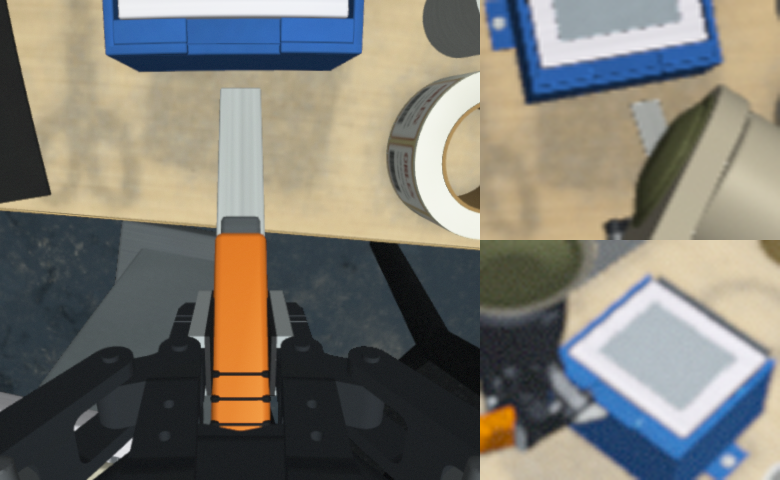

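```bash
python3 - <<'E'
from h import *
np.set_printoptions(precision=1,suppress=True)
z=np.load('pics/w5.npz'); im=z['im']; W=cloud(z['d'],z)*1000
hsv=cv2.cvtColor(im,cv2.COLOR_RGB2HSV); H,S,V=[hsv[...,i].astype(int) for i in range(3)]
a=np.radians(11.4); c=np.array([np.cos(a),np.sin(a)]); n=np.array([-c[1],c[0]]); O=np.array([553.6,-41.6])
def cf(P): return np.c_[(P[:,:2]-O)@c,(P[:,:2]-O)@n,P[:,2]]
# white front edge
us=np.arange(200,425,12); e=[]
for u in us:
    k=np.where((V[:60,u]>190)&(S[:60,u]<40))[0]
    if len(k): e.append([u,k.max()+.5])
e=np.array(e); P=cf(ray(e,z,.075)*1000); print('plate front edge case x,y\n',P[[0,len(P)//2,-1]], 'mean x',np.median(P[:,0]), 'slope deg',np.degrees(np.arctan(np.polyfit(P[:,1],P[:,0],1)[0])))
# plate side corners
row=8; k=np.where((V[row]>190)&(S[row]<40))[0]; k=k[(k>170)&(k<460)]; print('plate sides',k.min(),k.max(),cf(ray([[k.min(),row],[k.max(),row]],z,.075)*1000))
print('notch sides',cf(ray([[267,35],[361,35],[267,48],[361,48]],z,.0725)*1000))
# depth profile down column at notch middle & beside
for u in (314,220,400): 
    print(u); Q=cf(W[0:75:5,u]); print(np.c_[np.arange(0,75,5),Q,V[0:75:5,u]])
E
```

```text
plate front edge case x,y
 [[-44.4  58.5  75. ]
 [-44.7   0.9  75. ]
 [-44.8 -56.5  75. ]] mean x -44.82396524662996 slope deg 0.11808218680676319
plate sides 199 427 [[-40.1  58.8  75. ]
 [-40.9 -62.3  75. ]]
notch sides [[-54.2  23.2  72.5]
 [-54.6 -27.5  72.5]
 [-60.9  23.4  72.5]
 [-61.3 -27.6  72.5]]
314
[[  0.  -37.8  -2.3  76.4 240. ]
 [  5.  -40.6  -2.3  77.5 245. ]
 [ 10.  -43.   -2.3  77.2 244. ]
 [ 15.  -45.3  -2.2  76.2 187. ]
 [ 20.  -30.5  -1.8   3.1 173. ]
 [ 25.  -33.8  -1.7   3.  173. ]
 [ 30.  -37.2  -1.7   3.4 172. ]
 [ 35.  -40.6  -1.7   3.7 175. ]
 [ 40.  -44.   -1.6   3.8 174. ]
 [ 45.  -59.2  -2.   69.8 176. ]
 [ 50.  -61.6  -2.   68.8 176. ]
 [ 55.  -63.8  -2.   66.   71. ]
 [ 60.  -64.1  -1.8  49.4  68. ]
 [ 65.  -64.2  -1.7  29.2  66. ]
 [ 70.  -63.6  -1.4  -1.1 118. ]]
220
[[  0.  -36.7  47.2  75.9 238. ]
 [  5.  -39.7  46.9  77.6 241. ]
 [ 10.  -42.2  47.   77.7 241. ]
 [ 15.  -44.4  47.3  76.6 234. ]
 [ 20.  -46.5  47.8  75.  173. ]
 [ 25.  -49.2  47.9  75.4 176. ]
 [ 30.  -51.6  48.   75.1 178. ]
 [ 35.  -53.9  48.5  73.7 178. ]
 [ 40.  -56.8  48.2  75.6 178. ]
 [ 45.  -59.1  48.7  74.2 173. ]
 [ 50.  -61.9  48.5  75.4 171. ]
 [ 55.  -63.6  49.9  69.9  76. ]
 [ 60.  -63.8  53.7  54.1  67. ]
 [ 65.  -64.1  58.1  35.6  65. ]
 [ 70.  -63.6  64.8   7.7  69. ]]
400
[[  0.  -37.8 -47.3  77.3 241. ]
 [  5.  -40.2 -47.4  76.7 245. ]
 [ 10.  -42.9 -47.3  77.6 245. ]
 [ 15.  -45.2 -47.5  76.9 206. ]
 [ 20.  -47.3 -47.9  75.3 187. ]
 [ 25.  -50.  -47.9  75.7 188. ]
 [ 30.    nan   nan   nan 190. ]
 [ 35.  -54.8 -48.2  74.6 192. ]
 [ 40.  -57.5 -48.2  75.2 192. ]
 [ 45.  -60.3 -48.   76.5 187. ]
 [ 50.  -62.4 -48.6  73.9 184. ]
 [ 55.  -64.1 -49.8  68.5  65. ]
 [ 60.  -64.1 -53.4  50.3  66. ]
 [ 65.  -63.8 -58.2  26.6  66. ]
 [ 70.  -64.  -63.1   2.8  79. ]]
```

>>> apply_moves --motion '[{"tx": 0,"ty": -0.22,"tz": 0.35,"turn": -0.5,"jaw": -1},{"tx": 0.7,"ty": -0.22,"tz": 0.91,"turn": -0.5,"jaw": -1},{"tx": 1.4,"ty": -0.22,"tz": 1.47,"turn": -0.5,"jaw": -1},{"tx": 2.2,"ty": -0.22,"tz": 2.11,"turn": -0.5,"jaw": -1},{"tx": 2.2,"ty": -0.22,"tz": 2.11,"turn": -0.5,"jaw": -1}]' --squeeze 60

```text
time_s: 10.05
position: [0.4067, -0.0722, 0.1555]
tool_rot: [[0.979, 0.204, 0.017], [0.204, -0.979, -0.005], [0.016, 0.009, -1.0]]
ft_force: [-0.7, 1.1, -0.6]
grip_width: 0.019
```

```bash
cat > meas.py <<'E'
import sys
from h import *
np.set_printoptions(precision=1,suppress=True)
f=sys.argv[1]; barfit(f)
z=np.load(f'pics/{f}.npz'); im=z['im']; W=cloud(z['d'],z)*1000
a=np.radians(11.5); c=np.array([np.cos(a),np.sin(a)]); n=np.array([-c[1],c[0]]); O=np.array([555.2,-43.2])
cf=lambda P: np.c_[(P[:,:2]-O)@c,(P[:,:2]-O)@n,P[:,2]]
C=cf(W.reshape(-1,3)).reshape(W.shape); hsv=cv2.cvtColor(im,cv2.COLOR_RGB2HSV); H,S,V=[hsv[...,i].astype(int) for i in range(3)]
m=(V>110)&(S<60)&(abs(C[...,1])<15)&(C[...,2]>50)&(C[...,0]<-48); Q=C[m]
if len(Q)>50:
    f1=np.polyfit(Q[:,0],Q[:,2],1); r=Q[:,2]-np.polyval(f1,Q[:,0]); Q=Q[abs(r)<4]; f1=np.polyfit(Q[:,0],Q[:,2],1)
    print('blade top line slope',np.degrees(np.arctan(f1[0])).round(1),'z at -59:',np.polyval(f1,-59).round(1),'at -47:',np.polyval(f1,-47).round(1),'end x',np.percentile(Q[:,0],99.5).round(1),'y',np.median(Q[:,1]).round(1))
b=(H>100)&(H<125)&(S>120)&(V>140); B=C[b&(abs(C[...,1])<60)&(C[...,0]<-40)]
for nm,k in (('rim',abs(B[:,1])>30),('notch',abs(B[:,1])<20)): 
    T=B[k&(B[:,2]>60)]; print(nm,len(T),np.median(T,0) if len(T) else '')
P=C[(V>190)&(S<40)&(abs(C[...,1])<58)&(C[...,2]>60)&(C[...,0]>-60)]
if len(P): print('plate front x',np.percentile(P[:,0],1).round(1),'z',np.median(P[:,2]).round(1))
E
python3 go.py 384.1 -75.8 175 11.4; python3 meas.py w6
```

```text
t 10.05 p [406.7 -72.2 155.5] yaw 11.8 zax [ 0.017 -0.005 -1.   ] F [-0.7  1.1 -0.6] M [-0.01  0.03  0.01] w 19.0 j6 51.0
txyz cm [-2.26 -0.1  -1.98] turn 0.4
handle 9852 down angle 38.9 z@x0 -5.5 x range [-20.2  31.7] y@tip 0.2 rms 0.93
   end point world [438.1 -66.  136. ]
blade 5352 down angle 29.7 z@x0 17.8 x range [ 32.8 117.9] y@tip -0.1 rms 2.16
   end point world [523.6 -48.5  72.4]
blade top line slope -38.2 z at -59: 77.0 at -47: 67.6 end x -60.7 y 0.8
rim 4147 [-55.6  30.1  74.7]
notch 355 [-61.9 -11.   69.5]
plate front x -46.2 z 76.8
```

View pics/w6.png

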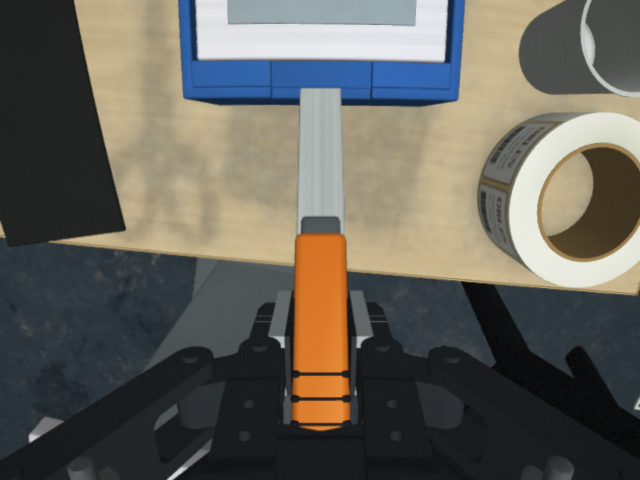

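>>> apply_moves --motion '[{"tx": 0,"ty": 0,"tz": 0.13,"turn": 0,"jaw": -1},{"tx": 0.6,"ty": 0,"tz": 0.61,"turn": 0,"jaw": -1},{"tx": 1.2,"ty": 0,"tz": 1.1,"turn": 0,"jaw": -1},{"tx": 1.8,"ty": 0,"tz": 1.58,"turn": 0,"jaw": -1},{"tx": 1.8,"ty": 0,"tz": 1.58,"turn": 0,"jaw": -1}]'

```text
time_s: 10.52
position: [0.4248, -0.0686, 0.1394]
tool_rot: [[0.979, 0.204, 0.016], [0.205, -0.979, -0.005], [0.015, 0.008, -1.0]]
ft_force: [0.9, 0.1, -1.1]
grip_width: 0.0191
```

```bash
python3 go.py 384.1 -75.8 175 11.4; python3 meas.py w7
```

```text
t 10.52 p [424.8 -68.6 139.4] yaw 11.8 zax [ 0.016 -0.005 -1.   ] F [ 0.9  0.1 -1.1] M [ 0.    0.06 -0.06] w 19.1 j6 53.0
txyz cm [-4.08 -0.1  -3.62] turn 0.4
handle 9755 down angle 38.9 z@x0 -5.6 x range [-20.2  31.7] y@tip 0.2 rms 0.95
   end point world [456.2 -62.4 119.8]
blade 5335 down angle 19.3 z@x0 28.8 x range [ 39.3 112.4] y@tip 0.0 rms 2.39
   end point world [535.9 -45.9  73. ]
blade top line slope -38.3 z at -59: 75.3 at -47: 65.8 end x -48.7 y 0.9
rim 4329 [-55.1  30.   74.7]
notch 326 [-61.9 -10.7  69.6]
plate front x -46.0 z 76.7
```

>>> apply_moves --motion '[{"tx": 0.5,"ty": 0,"tz": 0.4,"turn": 0,"jaw": -1},{"tx": 1.0,"ty": 0,"tz": 0.8,"turn": 0,"jaw": -1},{"tx": 1.4,"ty": 0,"tz": 1.13,"turn": 0,"jaw": -1},{"tx": 1.4,"ty": 0,"tz": 1.13,"turn": 0,"jaw": -1}]'

```text
time_s: 10.9
position: [0.4387, -0.0656, 0.128]
tool_rot: [[0.979, 0.205, 0.015], [0.205, -0.979, -0.005], [0.014, 0.008, -1.0]]
ft_force: [-0.1, 0.3, -1.0]
grip_width: 0.0187
```

```bash
python3 go.py 384.1 -75.8 175 11.4; python3 meas.py w8 | tail -5
```

```text
t 10.9 p [438.7 -65.6 128. ] yaw 11.8 zax [ 0.015 -0.005 -1.   ] F [-0.1  0.3 -1. ] M [0.04 0.   0.  ] w 18.7 j6 54.0
txyz cm [-5.49 -0.09 -4.78] turn 0.4
   end point world [559.2 -40.7  75.9]
blade top line slope -40.2 z at -59: 74.7 at -47: 64.6 end x -48.7 y 1.1
rim 3747 [-54.  -32.9  74.7]
notch 89 [-60.9 -13.3  69.8]
plate front x -45.8 z 76.6
```

>>> apply_moves --motion '[{"tx": -0.28,"ty": 0,"tz": 0.31,"turn": 0,"jaw": -1},{"tx": -0.56,"ty": 0,"tz": 0.63,"turn": 0,"jaw": -1},{"tx": -0.8,"ty": 0,"tz": 0.98,"turn": 0,"jaw": -1},{"tx": -1.06,"ty": 0,"tz": 1.34,"turn": 0,"jaw": -1},{"tx": -1.3,"ty": 0,"tz": 1.7,"turn": 0,"jaw": -1}]' --squeeze 20

```text
time_s: 11.37
position: [0.4267, -0.0689, 0.1119]
tool_rot: [[0.979, 0.205, 0.019], [0.205, -0.979, -0.006], [0.018, 0.01, -1.0]]
ft_force: [1.4, -0.3, 6.7]
grip_width: 0.0186
```

```bash
python3 go.py 384.1 -75.8 175 11.4; python3 meas.py w9
```

```text
t 11.37 p [426.7 -68.9 111.9] yaw 11.8 zax [ 0.019 -0.006 -1.   ] F [ 1.4 -0.3  6.7] M [ 0.17 -0.8   0.02] w 18.6 j6 53.0
txyz cm [-4.2  -0.13 -6.39] turn 0.4
handle 10338 down angle 27.0 z@x0 -5.9 x range [-24.3  36.9] y@tip 0.2 rms 0.83
   end point world [463.1 -61.6  99.6]
blade 9707 down angle 5.3 z@x0 27.1 x range [ 44.4 118.1] y@tip -0.1 rms 1.61
   end point world [543.  -44.8  76. ]
blade top line slope -26.4 z at -59: 72.3 at -47: 66.4 end x -48.3 y -0.1
rim 5292 [-54.5 -31.4  74.7]
notch 189 [-61.1 -11.8  69.7]
plate front x -45.9 z 76.7
```

>>> apply_moves --motion '[{"tx": -0.3,"ty": 0,"tz": 0.5,"turn": 0,"jaw": -1},{"tx": -0.58,"ty": 0,"tz": 1.0,"turn": 0,"jaw": -1},{"tx": -0.75,"ty": 0,"tz": 1.6,"turn": 0,"jaw": -1},{"tx": -0.92,"ty": 0,"tz": 2.2,"turn": 0,"jaw": -1},{"tx": -1.05,"ty": 0,"tz": 2.75,"turn": 0,"jaw": -1}]' --squeeze 20

```text
time_s: 11.83
position: [0.4165, -0.0715, 0.0841]
tool_rot: [[0.979, 0.204, 0.02], [0.204, -0.979, -0.007], [0.018, 0.011, -1.0]]
ft_force: [-3.6, -0.9, 8.2]
grip_width: 0.019
```

```bash
python3 go.py 384.1 -75.8 175 11.4; python3 meas.py w10
```

```text
t 11.83 p [416.5 -71.5  84.1] yaw 11.8 zax [ 0.02  -0.007 -1.   ] F [-3.6 -0.9  8.2] M [-0.08 -0.19 -0.05] w 19.0 j6 52.0
txyz cm [-3.09 -0.14 -9.16] turn 0.4
handle 10908 down angle 7.2 z@x0 -6.3 x range [-31.6  41.5] y@tip 0.3 rms 0.76
   end point world [457.1 -63.3  85.8]
blade 12598 down angle -1.3 z@x0 12.5 x range [ 45.6 110.5] y@tip -0.0 rms 1.78
   end point world [524.8 -48.9  76. ]
blade top line slope -6.0 z at -59: 72.4 at -47: 71.1 end x -48.2 y -0.2
rim 7173 [-54.4 -33.3  74.7]
notch 54 [-60.8 -16.4  69.9]
plate front x -46.0 z 76.8
```

>>> apply_moves --motion '[{"tx": -0.1,"ty": 0,"tz": 0.6,"turn": 0,"jaw": -1},{"tx": -0.15,"ty": 0,"tz": 1.2,"turn": 0,"jaw": -1},{"tx": -0.17,"ty": 0,"tz": 1.8,"turn": 0,"jaw": -1},{"tx": -0.12,"ty": 0,"tz": 2.4,"turn": 0,"jaw": -1},{"tx": -0.05,"ty": 0,"tz": 2.9,"turn": 0,"jaw": -1}]' --squeeze 20

```text
time_s: 12.3
position: [0.4156, -0.0719, 0.0545]
tool_rot: [[0.979, 0.204, 0.019], [0.204, -0.979, -0.007], [0.018, 0.011, -1.0]]
ft_force: [-4.5, -1.4, 11.9]
grip_width: 0.0191
```

```bash
python3 go.py 384.1 -75.8 175 11.4; python3 meas.py w11
```

```text
t 12.3 p [415.6 -71.9  54.5] yaw 11.8 zax [ 0.019 -0.007 -1.   ] F [-4.5 -1.4 11.9] M [-0.09  0.11 -0.02] w 19.1 j6 52.0
txyz cm [ -2.95  -0.13 -12.1 ] turn 0.4
handle 10143 down angle -13.0 z@x0 -7.3 x range [-43.   40.8] y@tip 0.3 rms 0.8
   end point world [455.3 -63.8  72. ]
blade 14008 down angle -13.4 z@x0 2.2 x range [47.3 98.9] y@tip 0.4 rms 0.66
   end point world [512.  -52.   77.7]
blade top line slope 14.4 z at -59: 73.8 at -47: 76.9 end x -48.2 y -0.2
rim 4687 [-54.4 -40.5  74.7]
notch 0 
plate front x -44.4 z 92.3
```

View pics/w11.png

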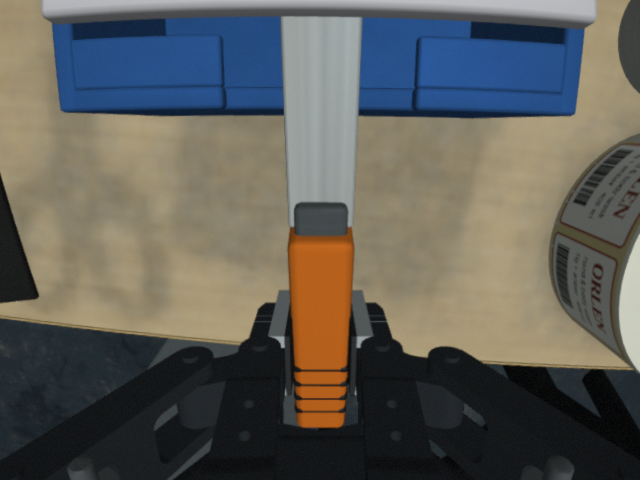

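>>> apply_moves --motion '[{"tx": 0,"ty": 0,"tz": 0,"turn": 0,"jaw": -1},{"tx": 0,"ty": 0,"tz": 0,"turn": 0,"jaw": -1}]' --squeeze 120

```text
time_s: 12.52
position: [0.4156, -0.072, 0.0544]
tool_rot: [[0.979, 0.203, 0.02], [0.203, -0.979, -0.007], [0.018, 0.011, -1.0]]
ft_force: [-2.3, 0.1, 8.5]
grip_width: 0.0181
```

>>> apply_moves --motion '[{"tx": 0.15,"ty": 0,"tz": -0.84,"turn": 0,"jaw": -1},{"tx": 0.4,"ty": 0,"tz": -1.67,"turn": 0,"jaw": -1},{"tx": 0.7,"ty": 0,"tz": -2.47,"turn": 0,"jaw": -1},{"tx": 1.1,"ty": 0,"tz": -3.24,"turn": 0,"jaw": -1},{"tx": 1.6,"ty": 0,"tz": -3.96,"turn": 0,"jaw": -1}]' --squeeze 120

```text
time_s: 12.93
position: [0.4288, -0.0685, 0.094]
tool_rot: [[0.979, 0.203, 0.016], [0.203, -0.979, -0.006], [0.015, 0.01, -1.0]]
ft_force: [-4.0, -3.6, -4.4]
grip_width: 0.0178
```

```bash
python3 go.py 384.1 -75.8 175 11.4; python3 meas.py w12; python3 - <<'E'
from h import *
c,_,_=snap('scene','s12');cv2.imwrite('pics/c12.png',cv2.resize(c[190:370,260:460,::-1],None,fx=3,fy=3))
E
```

```text
t 12.93 p [428.8 -68.5  94. ] yaw 11.7 zax [ 0.016 -0.006 -1.   ] F [-4.  -3.6 -4.4] M [-0.49  0.87 -0.4 ] w 17.8 j6 53.0
txyz cm [-4.41 -0.11 -8.17] turn 0.3
handle 10210 down angle -12.4 z@x0 -7.1 x range [-43.2  41. ] y@tip 0.5 rms 0.8
   end point world [468.9 -60.5 110.8]
blade 15211 down angle -12.8 z@x0 2.3 x range [ 47.5 102.7] y@tip 0.8 rms 0.67
   end point world [529.2 -48.3 116.5]
blade top line slope 13.6 z at -59: 108.6 at -47: 111.5 end x -48.2 y 0.1
rim 7156 [-54.9 -30.3  74.7]
notch 342 [-61.9 -13.9  69.6]
```

View pics/c12.png

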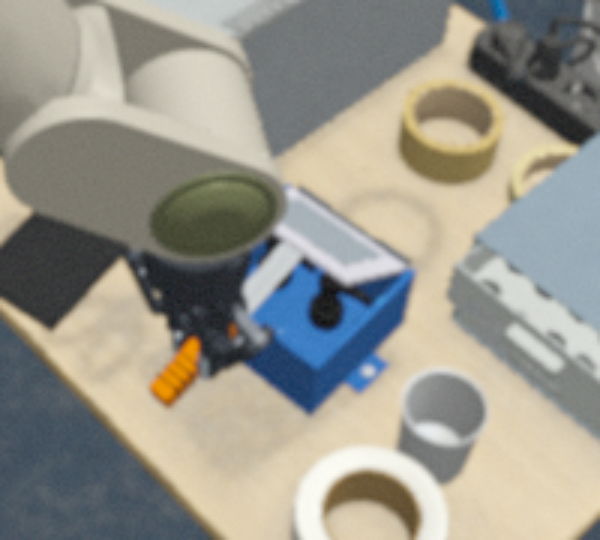

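>>> apply_moves --motion '[{"tx": 0.65,"ty": 0,"tz": -0.67,"turn": 0,"jaw": -1},{"tx": 1.3,"ty": 0,"tz": -1.27,"turn": 0,"jaw": -1},{"tx": 1.95,"ty": 0,"tz": -1.8,"turn": 0,"jaw": -1},{"tx": 2.7,"ty": 0,"tz": -2.25,"turn": 0,"jaw": -1},{"tx": 3.5,"ty": 0,"tz": -2.6,"turn": 0,"jaw": -1}]' --squeeze 120

```text
time_s: 13.45
position: [0.4627, -0.0612, 0.1208]
tool_rot: [[0.979, 0.203, 0.017], [0.203, -0.979, -0.007], [0.016, 0.01, -1.0]]
ft_force: [-6.2, -1.7, -0.7]
grip_width: 0.0175
```

```bash
python3 go.py 384.1 -75.8 175 11.4; cat > cov.py <<'E'
import sys
from h import *
f=sys.argv[1]
a=np.radians(11.5); c=np.array([np.cos(a),np.sin(a)]); n=np.array([-c[1],c[0]]); O=np.array([555.2,-43.2])
for cam in ('top','scene','wrist'):
    im,d,p=snap(cam,f+cam); W=cloud(d,p)*1000; C=np.stack([(W[...,:2]-O)@c,(W[...,:2]-O)@n,W[...,2]],-1)
    hsv=cv2.cvtColor(im,cv2.COLOR_RGB2HSV)
    m=(C[...,0]>-40)&(C[...,0]<95)&(abs(C[...,1])<58)&(abs(C[...,1])>16)&(C[...,2]>88)&(C[...,2]<190)&(hsv[...,1]<60)&(hsv[...,2]>90)
    Q=C[m]
    if len(Q)<40: print(cam,'few',len(Q)); continue
    X=Q[:,[0,2]]; o=np.median(X,0)
    for _ in range(3):
        u,s,v=np.linalg.svd(X-X.mean(0),full_matrices=False); r=(X-X.mean(0))@v[1]; X=X[abs(r)<5]
    v=v[0]*np.sign(v[0][1]); print(cam,len(X),'cover angle',np.degrees(np.arctan2(v[1],-v[0])).round(1),'centre',X.mean(0).round(1),'zmax',np.percentile(X[:,1],99).round(1),'rms',r.std().round(2))
E
python3 cov.py v13
```

```text
t 13.45 p [462.7 -61.2 120.8] yaw 11.7 zax [ 0.017 -0.007 -1.   ] F [-6.2 -1.7 -0.7] M [-0.23  0.65 -0.1 ] w 17.5 j6 56.0
txyz cm [-7.9  -0.11 -5.55] turn 0.3
top 521 cover angle 64.9 centre [ 32.9 142.7] zmax 177.2 rms 1.42
scene 228 cover angle 68.9 centre [ 31.6 138.6] zmax 176.9 rms 1.23
wrist few 0
```

>>> apply_moves --motion '[{"tx": 0.75,"ty": 0,"tz": -0.3,"turn": 0,"jaw": -1},{"tx": 1.5,"ty": 0,"tz": -0.5,"turn": 0,"jaw": -1},{"tx": 2.2,"ty": 0,"tz": -0.65,"turn": 0,"jaw": -1},{"tx": 2.8,"ty": 0,"tz": -0.7,"turn": 0,"jaw": -1},{"tx": 2.8,"ty": 0,"tz": -0.7,"turn": 0,"jaw": -1}]' --squeeze 120

```text
time_s: 14.02
position: [0.492, -0.0555, 0.1283]
tool_rot: [[0.979, 0.204, 0.022], [0.204, -0.979, -0.007], [0.02, 0.012, -1.0]]
ft_force: [0.4, -0.8, -1.7]
grip_width: 0.0176
```

```bash
python3 go.py 384.1 -75.8 175 11.4;python3 cov.py v14
```

```text
t 14.02 p [492.  -55.5 128.3] yaw 11.8 zax [ 0.022 -0.007 -1.   ] F [ 0.4 -0.8 -1.7] M [-0.04  0.05 -0.03] w 17.6 j6 58.0
txyz cm [-10.88  -0.16  -4.88] turn 0.4
top 163 cover angle 91.7 centre [ 52.8 179.1] zmax 186.1 rms 1.76
scene 451 cover angle 86.7 centre [ 53.9 140.4] zmax 184.3 rms 1.24
wrist few 1
```

>>> apply_moves --motion '[{"tx": 0.2,"ty": 0,"tz": 0,"turn": 0,"jaw": -1},{"tx": 0.35,"ty": 0,"tz": 0,"turn": 0,"jaw": -1},{"tx": 0.35,"ty": 0,"tz": 0,"turn": 0,"jaw": -1}]' --squeeze 120

```text
time_s: 14.42
position: [0.4945, -0.0547, 0.1283]
tool_rot: [[0.979, 0.204, 0.021], [0.204, -0.979, -0.007], [0.019, 0.011, -1.0]]
ft_force: [-2.8, -1.3, -0.4]
grip_width: 0.0178
```

>>> apply_moves --motion '[{"tx": -1,"ty": 0,"tz": 0,"turn": 0,"jaw": -1},{"tx": -3,"ty": 0,"tz": 0,"turn": 0,"jaw": -1},{"tx": -6,"ty": 0,"tz": -1,"turn": 0,"jaw": -1},{"tx": -8,"ty": 0,"tz": -3,"turn": 0,"jaw": -1},{"tx": -10,"ty": 0,"tz": -6,"turn": 0,"jaw": -1}]'

```text
time_s: 14.83
position: [0.3937, -0.0743, 0.1857]
tool_rot: [[0.979, 0.204, 0.018], [0.204, -0.979, -0.005], [0.016, 0.009, -1.0]]
ft_force: [0.6, -0.5, -0.6]
grip_width: 0.0177
```

```bash
python3 go.py 423 133 100 29;python3 cov.py v15; python3 - <<'E'
from h import *
a=cv2.imread('pics/v15scene.png');b=cv2.imread('pics/v15wrist.png')
cv2.imwrite('pics/c15.png',np.hstack([cv2.resize(a[190:370,240:440],(440,396)),cv2.resize(b,(350,396))]))
E
```

```text
t 14.83 p [393.7 -74.3 185.7] yaw 11.8 zax [ 0.018 -0.005 -1.   ] F [ 0.6 -0.5 -0.6] M [ 0.03  0.03 -0.  ] w 17.7 j6 50.0
txyz cm [  6.96 -19.77   8.51] turn -17.2
top 189 cover angle 89.7 centre [ 55.4 172. ] zmax 187.1 rms 1.77
scene 773 cover angle 88.4 centre [ 55.8 140.7] zmax 184.3 rms 1.27
wrist few 0
```

View pics/c15.png

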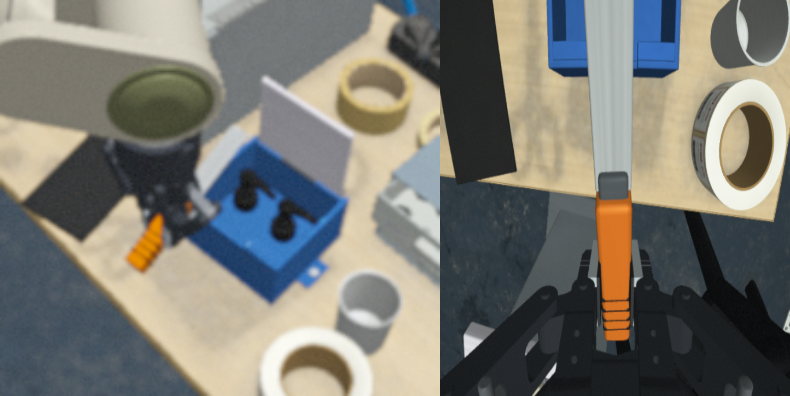

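>>> apply_moves --motion '[{"tx": 0,"ty": -4,"tz": 0,"turn": 0,"jaw": -1},{"tx": 1,"ty": -8,"tz": 0,"turn": -3,"jaw": -1},{"tx": 3,"ty": -12,"tz": 0,"turn": -7.2,"jaw": -1},{"tx": 5,"ty": -16,"tz": 2,"turn": -7.2,"jaw": -1},{"tx": 5.85,"ty": -19.5,"tz": 4,"turn": -7.2,"jaw": -1}]'

```text
time_s: 15.4
position: [0.4155, 0.1215, 0.1511]
tool_rot: [[0.945, 0.324, 0.03], [0.325, -0.946, -0.009], [0.025, 0.018, -1.0]]
ft_force: [1.1, -0.2, -1.6]
grip_width: 0.0179
```

```bash
python3 go.py 410 134 60 19; python3 -c "
from h import *
barfit('w16')"
```

```text
t 15.4 p [415.5 121.5 151.1] yaw 19.0 zax [ 0.03  -0.009 -1.   ] F [ 1.1 -0.2 -1.6] M [-0.03 -0.06 -0.02] w 17.9 j6 72.0
txyz cm [-0.35 -1.53  9.07] turn -0.0
handle 9015 down angle -19.5 z@x0 -5.1 x range [-41.7  39.7] y@tip -0.5 rms 0.87
   end point world [452.3 135.  171.2]
blade 16914 down angle -19.9 z@x0 4.6 x range [47.5 99.9] y@tip -2.3 rms 0.67
   end point world [508.3 156.4 185.2]
```

>>> apply_moves --motion '[{"tx": -0.2,"ty": -0.8,"tz": 3,"turn": 0,"jaw": -1},{"tx": -0.3,"ty": -1.5,"tz": 6,"turn": 0,"jaw": -1},{"tx": -0.3,"ty": -1.5,"tz": 9,"turn": 0,"jaw": -1},{"tx": -0.3,"ty": -1.5,"tz": 10.7,"turn": 0,"jaw": -1},{"tx": -0.3,"ty": -1.5,"tz": 10.7,"turn": 0,"jaw": -1}]' --squeeze 40

```text
time_s: 15.87
position: [0.4067, 0.1391, 0.0368]
tool_rot: [[0.944, 0.328, 0.017], [0.328, -0.945, -0.007], [0.014, 0.012, -1.0]]
ft_force: [-0.2, -1.0, -0.7]
grip_width: 0.0172
```

>>> apply_moves --motion '[{"tx": 0,"ty": 0,"tz": 0.4,"turn": 0,"jaw": -1},{"tx": 0,"ty": 0,"tz": 0.7,"turn": 0,"jaw": -1},{"tx": 0,"ty": 0,"tz": 1.0,"turn": 0,"jaw": -1},{"tx": 0,"ty": 0,"tz": 1.3,"turn": 0,"jaw": -1}]' --squeeze 20

```text
time_s: 16.2
position: [0.4101, 0.1388, 0.0255]
tool_rot: [[0.944, 0.329, 0.025], [0.329, -0.944, -0.007], [0.021, 0.015, -1.0]]
ft_force: [4.9, -3.5, 15.7]
grip_width: 0.0176
```

```bash
python3 go.py 410 134 28 19; python3 -c "
from h import *
barfit('w17')"
```

```text
t 16.2 p [410.1 138.8  25.5] yaw 19.2 zax [ 0.025 -0.007 -1.   ] F [ 4.9 -3.5 15.7] M [-0.95 -0.19  0.21] w 17.6 j6 75.0
txyz cm [-0.16  0.46 -0.24] turn 0.2
handle 10291 down angle -6.8 z@x0 -6.5 x range [-39.8  40.1] y@tip 0.3 rms 0.79
   end point world [447.8 151.8  37.7]
blade 14643 down angle -6.6 z@x0 1.8 x range [ 12.1 105.4] y@tip 0.2 rms 0.86
   end point world [509.3 173.5  38.1]
```

>>> apply_moves --motion '[{"tx": 0,"ty": 0,"tz": -0.1,"turn": 0,"jaw": -0.55},{"tx": 0,"ty": 0,"tz": -0.1,"turn": 0,"jaw": -0.5},{"tx": 0,"ty": 0,"tz": -0.1,"turn": 0,"jaw": -0.4},{"tx": 0,"ty": 0,"tz": -0.1,"turn": 0,"jaw": -0.2},{"tx": 0,"ty": 0,"tz": -0.1,"turn": 0,"jaw": 0.1}]' --squeeze 20

```text
time_s: 16.67
position: [0.4098, 0.1388, 0.0261]
tool_rot: [[0.944, 0.329, 0.024], [0.329, -0.944, -0.007], [0.02, 0.015, -1.0]]
ft_force: [-0.3, 0.0, 0.5]
grip_width: 0.0449
```

>>> apply_moves --motion '[{"tx": 0,"ty": 0,"tz": -0.1,"turn": 0,"jaw": 0.2},{"tx": 0,"ty": 0,"tz": -2,"turn": 0,"jaw": 0.2},{"tx": 0,"ty": 0,"tz": -6,"turn": 0,"jaw": 0.2},{"tx": 0,"ty": 0,"tz": -10,"turn": 0,"jaw": 0.2},{"tx": 0,"ty": 0,"tz": -14,"turn": 0,"jaw": 0.2}]'

```text
time_s: 17.08
position: [0.4057, 0.1398, 0.1677]
tool_rot: [[0.944, 0.329, 0.023], [0.329, -0.944, -0.007], [0.019, 0.014, -1.0]]
ft_force: [0.3, 0.7, 0.1]
grip_width: 0.0516
```

>>> apply_moves --motion '[{"tx": -4,"ty": 0,"tz": -3,"turn": 0,"jaw": 0.2},{"tx": -6,"ty": 0,"tz": -6,"turn": 0,"jaw": 0.2},{"tx": -8,"ty": 0,"tz": -8,"turn": 0,"jaw": 0.2},{"tx": -8,"ty": 0,"tz": -8,"turn": 0,"jaw": 0.2},{"tx": -8,"ty": 0,"tz": -8,"turn": 0,"jaw": 0.2}]'

```text
time_s: 17.5
position: [0.3281, 0.114, 0.247]
tool_rot: [[0.944, 0.329, 0.026], [0.329, -0.944, -0.007], [0.022, 0.015, -1.0]]
ft_force: [0.2, -0.7, -0.8]
grip_width: 0.0513
```

```bash
python3 go.py 410 134 28 19; python3 cov.py v18; python3 - <<'E'
from h import *
a=cv2.imread('pics/v18top.png');b=cv2.imread('pics/v18wrist.png')
cv2.imwrite('pics/c18.png',np.hstack([cv2.resize(a[150:340,100:500],(480,400)) if 0 else cv2.resize(a[150:340,130:500],(430,221)),cv2.resize(b,(360,221))]) if 0 else np.vstack([cv2.resize(a[150:340,130:500],(560,288)),cv2.resize(b,(560,300))]))
z=np.load('pics/v18wrist.npz'); im=z['im']; H,S,V=[cv2.cvtColor(im,cv2.COLOR_RGB2HSV)[...,i].astype(int) for i in range(3)]
W=cloud(z['d'],z)*1000
m=big((H>5)&(H<25)&(S>170)&(V>120)&(W[...,2]>10)&(W[...,2]<40)); Q=W[m]
r=cv2.minAreaRect(Q[:,:2].astype(np.float32)); print('handle',r,np.percentile(Q[:,2],[5,50,95]))
for f,t in (('t0','top'),):pass
E
```

```text
t 17.5 p [328.1 114.  247. ] yaw 19.2 zax [ 0.026 -0.007 -1.   ] F [ 0.2 -0.7 -0.8] M [-0.   -0.01 -0.01] w 51.3 j6 71.0
txyz cm [ 7.91  0.47 22.09] turn 0.2
top 187 cover angle 89.7 centre [ 55.4 173. ] zmax 186.9 rms 1.83
scene 778 cover angle 88.1 centre [ 55.7 140.6] zmax 184.9 rms 1.25
wrist few 0
handle ((427.93267822265625, 144.79635620117188), (51.699951171875, 19.867565155029297), 21.094453811645508) [23.22673135 25.08230981 26.58091571]
```

View pics/c18.png

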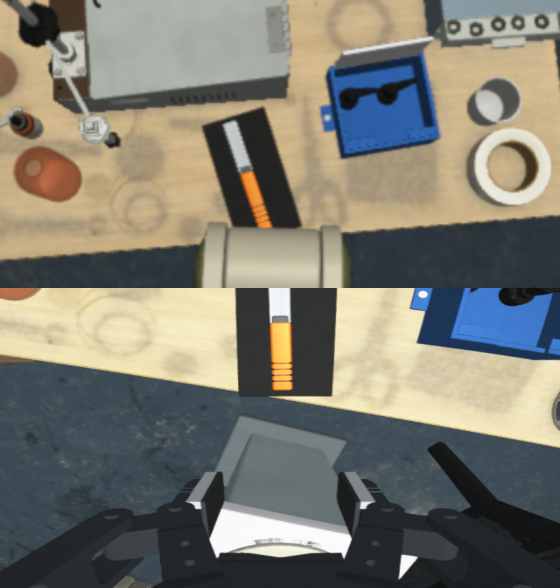

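```bash
python3 - <<'E'
from h import *
from rig import close_job
a=np.load('pics/t0.npz')['im'].astype(int);b=np.load('pics/v18top.npz')['im'].astype(int)
d=abs(a-b).sum(2)
print('bottle diff',d[240:290,135:190].mean(),'beaker diff',d[195:240,435:480].mean(),'table ref',d[280:310,210:230].mean())
print(close_job())
E
```

```text
bottle diff 16.498545454545454 beaker diff 13.747654320987655 table ref 14.346666666666666
the job is handed in; nothing more can be done
None
```

I levered the cover open with the bar, swung it to about upright, laid the bar back on the mat and let go, then handed the job in at about 17.6 s.

- **Slanting the bar:** the moves cannot tilt the tool. I pressed the handle's rear on the front edge of the big grey box so the bar turned in the grip to about 39° tip-down.
- **Opening:** I slid the blade through the notch and under the cover's edge without touching, then levered about the notch. After that I swung the cover on with the bar's tip. The fingers stayed well clear of the case and cover.
- **Cover:** it stands by itself; the final reading was 88.1° from the scene camera and 89.7° from the top camera. They disagree by under 2°.
- **Bar:** it lies flat and wholly on the mat, handle top at about 25 mm against the expected 26 mm. It was still tilted 7–8° tip-up when I opened the jaws, so the blade end dropped a short way.
- **Bottle and beaker:** before-and-after top pictures differ only at noise level there (16.5 and 13.7, against 14.3 for bare table).
- **Forces:** the highest wrist reading printed after a move was about 17 N. The gripper was open and clear at the end.

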